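Snap the cover onto a solvent filter housing

TASK

Take the seating tool from its stand, set its hollow nose over the boss of the loose white cover on the filter housing, and press it straight down until the cover clicks fully home, flush and level under all four clips. The cover and its seal are delicate: never push the tool on it with more than 20 N, and do not touch it with the fingers. Then set the tool gently back upright in its stand, let go, and leave everything else on the bench where it is.

Things in the scene. Friction and masses are not known exactly. Their poses are not given: they have to be found in the camera images.
- seat (a point): Filter housing, fixed: aluminium block 110 x 100 mm, 24 mm high, with a round collar (74 mm outer diameter) on it and four evenly spaced upright steel spring clips hooked inwards around the collar's mouth. This point is the centre of the flat seat inside, 40 mm above the table, on which the cover's underside rests when home; z is up.
- collar_top (a point): Centre of the housing collar's mouth, 7.5 mm above the seat: the cover's upper face is flush with it when home. The clips stand 7 mm above it.
- cover_top (a point): White snap cover: disc 52 mm in diameter, 7.5 mm thick, lower edge tapered, with a boss 16 mm wide rising 11.5 mm from its middle. It starts loose and level on the four clips, centred over the seat, about 10 mm above home. This point: centre of the disc's upper face, at the foot of the boss; z is the cover's axis.
- boss_top (a point): Top of the cover's boss (its last 4 mm taper to 10 mm). Pressing the cover takes 5 to 14 N (it varies) while the sprung clips are wedged apart; about 6 mm down they snap in over its rim: the resistance vanishes, the cover jumps the last 4 mm down and sits hard on the seat. Left half-way it stays half-way.
- tool_grip (a point): Seating tool, 0.17 kg, upright in its stand: round black handle 26 mm in diameter, 74 mm long, a flange (50 mm wide, 6 mm thick) under it and an aluminium tube nose below. This point: on the axis half-way up the handle, 35 mm below its top, 45 mm above the flange's underside. z is the tool's axis, nose down.
- tool_flange (a point): Centre of the tool flange's underside. The nose below it (32 mm outer, 20 mm inner diameter, recess 16 mm deep) goes over the cover's boss so that its end face presses on the disc. The nose is stiffly adjustable: its end lies 30 to 60 mm below this point, set differently each time and not measured.
- stand_rim (a point): Rim centre of the tool's fixed stand: a grey upright tube (54 mm outer, 39 mm inner diameter), open at the top, on a 90 mm square foot. 85 mm above the table. The tool's flange rests on this rim with the nose hanging inside, so the stored tool's grip point is 45 mm above it.
- spare_cover: Bystander: a bigger spare cover (70 mm diameter, 19 mm high) lying on the bench; origin at its underside's centre.
- flask: Bystander: conical glass flask, 80 mm wide, 122 mm high; origin under its centre.
- beaker: Bystander: small glass beaker, 68 mm wide, 85 mm high; origin under its centre.
- vial: Bystander: small amber jar with a blue lid, 26 mm wide, 50 mm high; origin under its centre.
- driver: Bystander: screwdriver with a black handle lying on the bench.
- tube: Bystander: clear tube bottle with a blue cap, 30 mm wide, 110 mm high; origin under its centre.
- tip_box: Bystander: grey box 90 x 120 x 55 mm; origin under its centre.
Things that resemble listed ones, but are neither listed nor needed, are in the scene too. Leave any yellow look-alike of the part that bears tool_grip alone. What is shaped like the part that bears stand_rim but red is not meant.

How it is judged:
On the way, in this order (a step that is already met when the one before it is completed fails the run):
1. the tool is lifted clear out of its stand (distance between tool_grip and stand_rim above 0.11 m), for 0.1 s.
2. the cover is clicked home by the upright tool standing on it (z of cover_top in the frame of seat below 0.0092 m and horizontal distance between cover_top and seat below 0.003 m and angle between the z axis of cover_top and the z axis of seat, either way round below 0.06 rad and horizontal distance between tool_grip and cover_top below 0.012 m and distance between tool_grip and cover_top below 0.112 m and angle between tool_grip's own z axis and vertical below 0.15 rad), for 0.1 s.
At the end, for the whole second after the job is handed in: The cover is home: its upper face at most 9.2 mm above the seat point (7.5 when fully down), centred within 3 mm and level within 0.06 rad; the tool stands released and still in its stand, flange on the rim (grip point 42 to 48 mm above the rim, within 8 mm of its axis, upright within 0.08 rad) (z of cover_top in the frame of seat below 0.0092 m and horizontal distance between cover_top and seat below 0.003 m and angle between the z axis of cover_top and the z axis of seat, either way round below 0.06 rad and horizontal distance between tool_grip and stand_rim below 0.008 m and z of tool_grip in the frame of stand_rim between 0.042 and 0.048 m and angle between tool_grip's own z axis and vertical below 0.08 rad and contact force between the fingers and tool below 0.1 N and linear speed of each of tool, cover below 0.02 m/s); the robot touches nothing.
It fails at once if the tool pushes on the cover with more than 20 N (contact force between tool and cover above 20 N).
It fails at once if the robot itself touches the cover (contact force between any of the fingers, the arm and cover above 0.3 N).
It fails at once if the tool is dropped: moving faster than 0.5 m/s out of the fingers (linear speed of tool above 0.5 m/s and contact force between the fingers and tool below 0.1 N).
It fails at once if a bystander is moved by more than 30 mm (distance of any of spare_cover, flask, beaker, vial, driver, tube, tip_box from where it was at the start of the episode above 0.03 m).
It also fails if it takes over 61 s, if anything falls off the work surface, if the arm or the gripper's body presses on something with over 40 N, if the wrist force passes 120 N, or if a joint passes its speed limit or range.

ROBOT

A 7-joint arm with a two-finger parallel gripper is mounted at the origin on the work surface. World frame = base frame: x ahead of the robot, y to its left, z up, the work surface at z = 0. Lengths are in m, angles in rad, forces in N, time in s.
With the tool pointing down it reaches from about 0.4 to 0.75 m from the base axis. Payload 19.5 kg.
Tool frame: the origin (TCP) lies at the very end of the fingers, on their centre line; the grasp point (between the pads) lies 19 mm behind it (tcp_to_grasp is the distance from the TCP to the grasp point, in m); z points along the fingers, x is the direction in which the jaws open and shut, and the axes are right-handed (so a half turn about z gives the same grasp; the last joint's range is limited). The gripper opens to 85 mm and grips with 20 to 120 N. Pads are 22 mm wide; open, the fingers measure 114 mm over their backs; the gripper's body (76 mm by 85 mm) begins 54 mm behind the grasp point. The pads swing forward as they close: fully open they stand 13 mm farther back than shut.
Start: joints at [1.081, 0.707, -0.028, 1.485, 0.022, 0.951, -0.075], TCP at [0.249, -0.518, 0.231] pointing down, gripper open.
Joint ranges: [-2.71, 2.71], [-0.32, 2.16], [-1.57, 1.52], [0, 2.45], [-1.46, 4.6], [0, 2.02], [-2.83, 2.83]. Speed limits (rad/s): [1.89, 1.89, 2.57, 2.57, 3.01, 3.01, 3.01].

INTERFACE

Orientations are given as a unit quaternion [x, y, z, w].
In Python, from station import * gives the robot as it stands. The module is installed in compiled form; this text tells all that it offers. Calls block until the motion is done:
- goto(position, orientation): joint-space move of the TCP to a pose.
- move_linear(position, vel=0.15, rot=None): straight line of the TCP; rot=None keeps the orientation; vel is the mean speed in m/s.
- goto_joints(angles): joint-space move.
- command_gripper(opening, grasp_force=None): finger opening in m; grasp_force is the grip in N (None keeps the last); returns when the fingers have stopped.
- dwell(seconds).
- ik(position, orientation): joint angles nearest the present ones, or None.
- observe(): the state.
- capture(name): name is "scene" or "top" or "wrist"; returns a dict with "image" (384x512x3 uint8, red, green, blue), "depth" (384x512 float32, m along the optical axis (not along the pixel's ray), 0 where there is no reading), "fx", "fy", "cx", "cy" (pixels), "world_to_cam" (4x4, takes a point from world to camera coordinates). Camera axes: x right, y up, looking along -z (the intrinsics and any distortion apply to the point x, -y, -z); pixel columns grow to the right and rows downward; lengths in m; the calibration is good to about 2 mm. A picture is of the moment at which its call begins.
A pose or a line that the arm cannot do raises PlanningError and nothing moves.
- sign_off(): hands the job in, once; it reports no verdict.
The state is a dict: "t": time; "joints": joint angles; "joint_vel": joint speeds; "tau": joint torques, N m; "tool_pos": TCP position; "tcp_rot": TCP orientation; "force": force on the tool from outside, world axes, zero at the start; "torque": the same for the moment, N m; "grip_width": finger opening in m.
Only numpy, scipy, OpenCV 4.12 (cv2) and the standard library are available. Lean on these libraries where they do the work, as an engineer would, in place of code of your own. Each camera call takes 0.05 s, during which the arm holds its last target. There are 200 camera calls.

## Working session

There is one attempt and no reset: what is moved stays moved. The work goes in short steps, each a Python script; the robot and the scene stay as the last script left them, time stands still between calls to the robot, and variables do not carry over. Pictures are saved under pics/ and viewed, about 8 in all and at most 12, crops included, and the job is handed in when it is done.

```bash
mkdir -p pics
cat > h.py <<'E'
from station import *
import numpy as np, cv2
def save(c,name): cv2.imwrite('pics/'+name,cv2.cvtColor(c,cv2.COLOR_RGB2BGR))
def px2w(c,u,v,d=None,z=None):
    T=np.linalg.inv(c['world_to_cam']); r=np.array([(u-c['cx'])/c['fx'],-(v-c['cy'])/c['fy'],-1.])
    if z is not None:
        w=T[:3,:3]@r; d=(z-T[2,3])/w[2]
    elif d is None: d=c['depth'][int(round(v)),int(round(u))]
    return T[:3,:3]@(r*d)+T[:3,3]
def cloud(c):
    v,u=np.mgrid[0:384,0:512]; d=c['depth']
    p=np.stack([(u-c['cx'])/c['fx']*d,-(v-c['cy'])/c['fy']*d,-d],-1)
    T=np.linalg.inv(c['world_to_cam']); w=p@T[:3,:3].T+T[:3,3]; w[d==0]=np.nan; return w
E
python3 - <<'E'
from h import *
import pickle
s=observe(); print(s)
o={}
for n in('top','scene'):
    c=capture(n);o[n]=c; print(n,{k:v for k,v in c.items() if k not in('image','depth')}.keys(),c['fx'],c['cx'],c['cy'],np.linalg.inv(c['world_to_cam'])[:3,3])
    save(cv2.resize(c['image'],(768,576)),n+'0.png')
pickle.dump(o,open('o.pkl','wb'))
E
```

```text
{'t': 0.0, 'joints': array([ 1.08125656,  0.70709872, -0.02764117,  1.48499404,  0.0219909 ,
        0.95089656, -0.07551075]), 'joint_vel': array([ 0.00068798,  0.00123833,  0.00013883, -0.00144277, -0.00010553,
       -0.00145784, -0.00067768]), 'tau': array([ 3.66332497e-04, -8.83198428e+01,  1.23451754e+00, -2.36156452e+01,
        1.69536547e-02,  6.59915968e-03,  6.49083586e-05]), 'tool_pos': array([ 0.24888425, -0.51805372,  0.23083086]), 'tcp_rot': array([ 8.46469448e-01, -5.32437015e-01, -4.66606914e-04, -2.86336563e-04]), 'force': array([-0.11114549, -0.09243305, -0.06457601]), 'torque': array([-0.03839166,  0.01626745, -0.03802677]), 'grip_width': 0.08542663627437798}
top dict_keys(['fx', 'fy', 'cx', 'cy', 'world_to_cam']) 454.6020365863663 257.14060724983904 190.4672812914334 [0.45676001 0.02804535 1.63137103]
scene dict_keys(['fx', 'fy', 'cx', 'cy', 'world_to_cam']) 491.72078514203747 252.48074255884694 190.74830286209092 [ 1.50495571 -0.31673272  1.15553046]
```

View pics/top0.png

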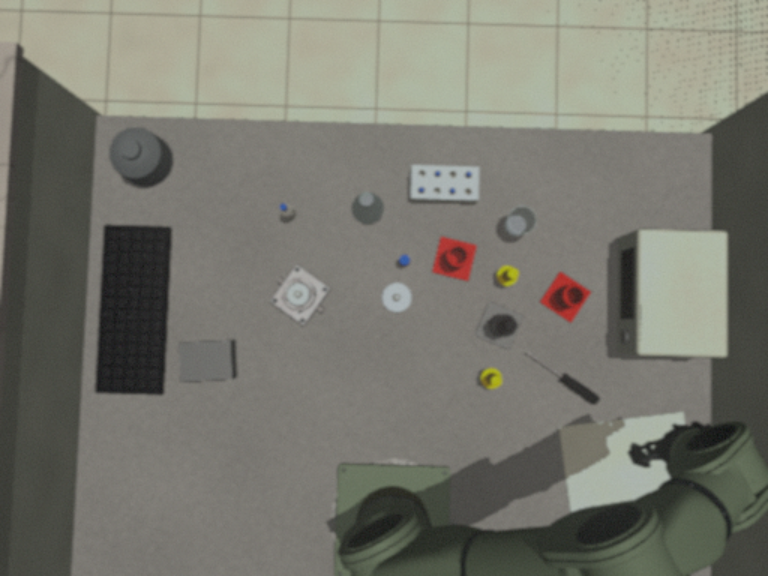

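View pics/scene0.png

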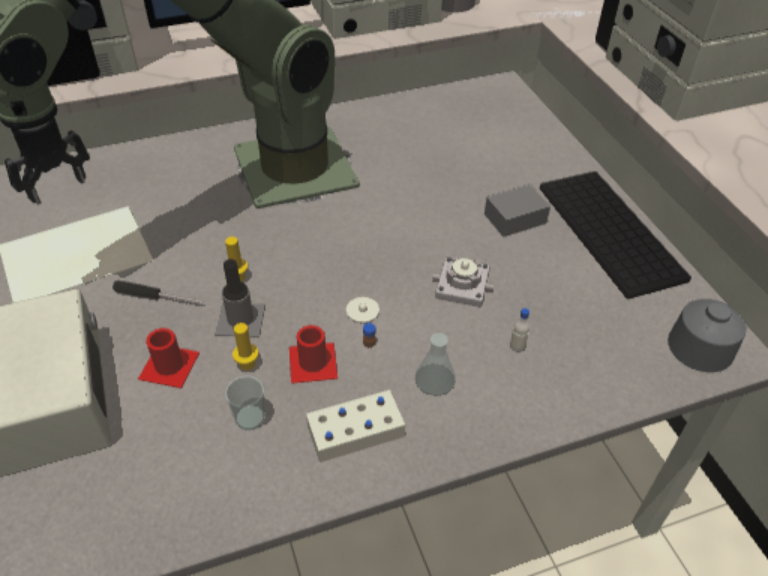

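The top view shows the tool in its grey stand at about (500,326) and the housing with its cover at about (299,295). The yellow tools are at (508,276) and (490,378), and the red stands are further out. Next I'll get positions from the depth data.

Run:
```python
from h import *
import pickle
o=pickle.load(open('o.pkl','rb'))
t=o['top']
for n,u,v,z in [('tooltop',510,318,.165),('foot',499,326,.004),('housing',300,295,.024),('boss',298,294,.069),('yel1',508,276,.08),('yel2',490,378,.08),('vial',404,261,.05),('spare',397,297,.019),('flask',367,205,.1)]:
    print(n,px2w(t,u/1.5,v/1.5,z=z).round(4))
for n in('top','scene'):
    w=cloud(o[n])
    a=px2w(t,505/1.5,322/1.5,z=.1); b=px2w(t,298/1.5,294/1.5,z=.05)
    for nm,p,R,bands in (('tool',a,.05,[(.15,.175),(.1,.15),(.08,.095),(.05,.08)]),('hous',b,.06,[(.063,.08),(.05,.063),(.042,.05),(.015,.03)])):
        for lo,hi in bands:
            m=(np.hypot(w[...,0]-p[0],w[...,1]-p[1])<R)&(w[...,2]>lo)&(w[...,2]<hi)
            q=w[m]; 
            if len(q)>3: print(n,nm,lo,hi,len(q),q.mean(0).round(4),q.min(0).round(4),q.max(0).round(4))
```

```text
tooltop [ 0.482  -0.2384  0.165 ]
foot [ 0.4649 -0.2418  0.004 ]
housing [0.5244 0.2322 0.024 ]
boss [0.5247 0.2312 0.069 ]
yel1 [ 0.579  -0.2476  0.08  ]
yel2 [ 0.3466 -0.2111  0.08  ]
vial [ 0.6094 -0.0102  0.05  ]
spare [0.5265 0.0032 0.019 ]
flask [0.7295 0.0782 0.1   ]
top tool 0.15 0.175 55 [ 0.4674 -0.2407  0.1635] [ 0.4562 -0.2518  0.1515] [ 0.4789 -0.2297  0.1726]
top tool 0.1 0.15 19 [ 0.4678 -0.2316  0.1281] [ 0.4559 -0.2374  0.1038] [ 0.479  -0.2285  0.148 ]
top tool 0.08 0.095 111 [ 0.4662 -0.2353  0.0885] [ 0.4422 -0.2638  0.0801] [ 0.4932 -0.2155  0.095 ]
top tool 0.05 0.08 25 [ 0.4688 -0.2231  0.0668] [ 0.442  -0.247   0.0503] [ 0.4935 -0.2154  0.0791]
top hous 0.063 0.08 17 [0.5274 0.2331 0.0667] [0.5185 0.2132 0.0634] [0.5416 0.2514 0.071 ]
top hous 0.05 0.063 219 [0.526  0.2328 0.0559] [0.4906 0.1936 0.0501] [0.5637 0.2704 0.0629]
top hous 0.042 0.05 89 [0.5259 0.2304 0.0467] [0.4906 0.1952 0.0422] [0.5639 0.2705 0.05  ]
top hous 0.015 0.03 444 [0.5235 0.2306 0.023 ] [0.4665 0.1754 0.015 ] [0.5845 0.2931 0.0298]
scene tool 0.15 0.175 77 [ 0.4713 -0.2402  0.1626] [ 0.4547 -0.2527  0.1505] [ 0.4842 -0.2275  0.1692]
scene tool 0.1 0.15 112 [ 0.4764 -0.2407  0.1255] [ 0.464  -0.2527  0.1003] [ 0.483  -0.2274  0.1494]
scene tool 0.08 0.095 150 [ 0.4773 -0.2413  0.0886] [ 0.4482 -0.2659  0.08  ] [ 0.4961 -0.2137  0.0949]
scene tool 0.05 0.08 123 [ 0.4875 -0.2411  0.0646] [ 0.4715 -0.2662  0.05  ] [ 0.4972 -0.2142  0.0799]
scene hous 0.063 0.08 12 [0.5277 0.2337 0.0679] [0.5188 0.2261 0.0634] [0.5341 0.2404 0.0719]
scene hous 0.05 0.063 216 [0.5279 0.2326 0.0558] [0.485  0.1956 0.0501] [0.5642 0.274  0.063 ]
scene hous 0.042 0.05 88 [0.5403 0.2285 0.0463] [0.4926 0.1969 0.042 ] [0.5671 0.2742 0.0499]
scene hous 0.015 0.03 355 [0.543  0.2234 0.0234] [0.4686 0.1745 0.0151] [0.5853 0.2932 0.03  ]
```

```bash
cat >> h.py <<'E'
from scipy.spatial.transform import Rotation as Rn
def down(a):  # jaw axis at angle a in the world xy-plane
    x=np.array([np.cos(a),np.sin(a),0]);z=np.array([0,0,-1.]);return Rn.from_matrix(np.c_[x,np.cross(z,x),z]).as_quat()
E
python3 - <<'E'
from h import *
import pickle
p=np.array([.4685,-.2403,.30])
for a in(np.pi/2,-np.pi/2):
    print(a,[None if (q:=ik(x,down(a))) is None else q.round(2) for x in (p,[.4685,-.24,.11],[.5265,.2325,.15])])
a=min((np.pi/2,-np.pi/2),key=lambda a: abs(ik(p,down(a))[6]) if ik(p,down(a)) is not None else 9); print(a)
goto(p,down(a)); s=observe(); print(s['t'],s['tool_pos'],s['joints'])
o=capture('wrist'); pickle.dump(o,open('w1.pkl','wb')); save(cv2.resize(o['image'],(768,576)),'w1.png'); print(np.linalg.inv(o['world_to_cam']).round(3),o['fx'])
E
```

```text
1.5707963267948966 [array([ 0.83,  0.65, -0.81,  1.53,  0.49,  1.18,  1.5 ]), array([ 0.74,  0.88, -0.62,  1.79,  0.74,  0.72,  1.28]), array([-0.16,  0.87, -0.63,  1.57,  0.62,  0.9 ,  0.55])]
-1.5707963267948966 [array([ 0.33,  0.56,  0.15,  1.55, -0.1 ,  1.04, -1.06]), array([ 0.35,  0.82,  0.11,  1.8 , -0.17,  0.53, -1.  ]), array([-0.65,  0.84,  0.36,  1.59, -0.38,  0.78, -1.7 ])]
-1.5707963267948966
1.45 [ 0.46797776 -0.24127673  0.29982058] [ 0.33007238  0.56234426  0.1549605   1.54577679 -0.0948899   1.04117572
 -1.06213201]
[[-0.001  0.957  0.29   0.542]
 [-1.    -0.002  0.001 -0.241]
 [ 0.002 -0.29   0.957  0.443]
 [ 0.     0.     0.     1.   ]] 284.9095840975071
```

View pics/w1.png

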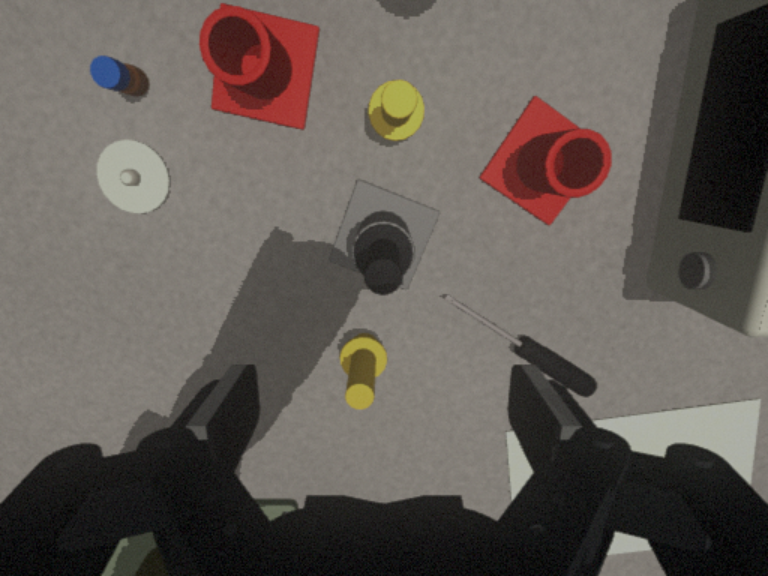

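The wrist view shows the handle top centred at about (384,277) and the flange at about (383,247). There is clear room for the jaws on both sides in y.

Run:
```python
from h import *
import pickle
o=pickle.load(open('w1.pkl','rb')); w=cloud(o)
print(px2w(o,384/1.5,277/1.5,z=.165).round(4))
for lo,hi in((.158,.172),(.1,.15),(.086,.096)):
    m=(np.hypot(w[...,0]-.4685,w[...,1]+.24)<.035)&(w[...,2]>lo)&(w[...,2]<hi); q=w[m]
    (c,r)=cv2.minEnclosingCircle(q[:,:2].astype(np.float32)) 
    print(lo,len(q),q.mean(0).round(4),np.round(c,4),r.__round__(4))
s=observe();print(s['t'],s['tool_pos'])
```

```text
[ 0.4666 -0.242   0.165 ]
0.158 521 [ 0.468  -0.241   0.1652] [ 0.4672 -0.2411] 0.0131
0.1 173 [ 0.4776 -0.2412  0.1269] [ 0.4716 -0.2411] 0.0122
0.086 659 [ 0.475  -0.2413  0.0914] [ 0.4679 -0.2413] 0.0261
1.5 [ 0.46796296 -0.24136654  0.2998206 ]
```

Run:
```python
from h import *
q=down(-np.pi/2)
d=np.array([.0005,.0010,0])
move_linear(np.array([.468,-.2412,.16])+d,vel=.15)
move_linear(np.array([.468,-.2412,.111])+d,vel=.08)
s=observe();print(s['t'],s['tool_pos'],s['force'])
command_gripper(.0,80); s=observe();print(s['t'],s['tool_pos'],s['force'],s['grip_width'])
move_linear(np.array([.468,-.2412,.135])+d,vel=.05); s=observe();print(s['t'],s['force'],s['grip_width'])
move_linear(np.array([.468,-.2412,.25])+d,vel=.15); s=observe();print(s['t'],s['tool_pos'],s['force'],s['grip_width'],s['torque'])
import pickle
o={n:capture(n) for n in('scene','wrist')}; pickle.dump(o,open('l.pkl','wb'))
a=px2w(o['scene'],0,0,z=0)
W=o['scene']['world_to_cam']; p=W@np.array([*s['tool_pos'],1]); u=o['scene']['cx']+o['scene']['fx']*p[0]/-p[2]; v=o['scene']['cy']-o['scene']['fy']*p[1]/-p[2]; print(u,v)
u,v=int(u),int(v)
save(np.hstack([cv2.resize(o['scene']['image'][v-40:v+60,u-40:u+40],(400,500)),cv2.resize(o['wrist']['image'][100:300,200:350],(375,500))]),'l.png')
```

```text
3.3417 [ 0.46864619 -0.24034251  0.11137595] [-0.27658717 -0.06169116  0.40481696]
3.9333 [ 0.46858281 -0.2402856   0.1112926 ] [-0.69794621  0.65505329  5.60516108] 0.02421809780006735
4.5667 [-0.42264445  0.07676184 -1.58293621] 0.02432018485449865
5.4833 [ 0.46820983 -0.24002105  0.24920681] [ 0.15920551  0.29436831 -2.43620552] 0.024294497762368167 [0.01743111 0.0021426  0.03222848]
148.71532656365127 153.46594724820534
```

View pics/l.png

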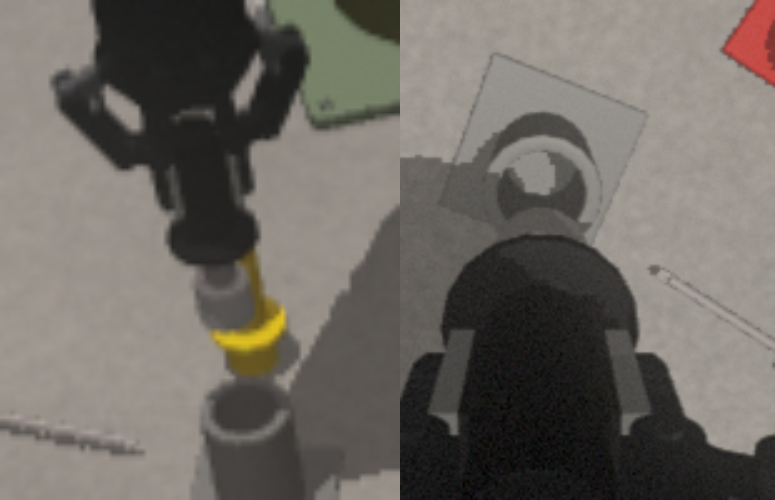

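The tool is held upright with its nose clear of the rim. In the crop, the nose's lower edge is at about (228,330). Next I'll get the nose length and the tool's offset in hand from the clouds.

Run:
```python
from h import *
import pickle
o=pickle.load(open('l.pkl','rb')); c=o['scene']; w=cloud(c)
m=(np.hypot(w[...,0]-.475,w[...,1]+.24)<.022)&(w[...,2]>.12)&(w[...,2]<.218); q=w[m]
print(len(q),np.sort(q[:,2])[:12].round(4),q[:,1].min(),q[:,1].max(),q[:,0].max(), q.mean(0))
for z in(.16,.165,.17,.175,.18,.185,.19): 
    p=c['world_to_cam']@np.array([.483,-.246,z,1]); print(z,((c['cx']-c['fx']*p[0]/p[2])-108)*5,((c['cy']+c['fy']*p[1]/p[2])-113)*5)
w=cloud(o['wrist'])
for lo,hi in((.222,.236),(.16,.22)):
    m=(np.hypot(w[...,0]-.475,w[...,1]+.24)<.035)&(w[...,2]>lo)&(w[...,2]<hi); q=w[m]
    if len(q): print(lo,len(q),q.mean(0).round(4),q.min(0).round(4),q.max(0).round(4),np.round(cv2.minEnclosingCircle(q[:,:2].astype(np.float32)),4) if 0 else cv2.minEnclosingCircle(q[:,:2].astype(np.float32)))
```

```text
141 [0.1611 0.1647 0.1648 0.165  0.1654 0.1656 0.1662 0.1665 0.1666 0.1667
 0.167  0.1673] -0.25473435075215856 -0.2237500891202419 0.48603214293768704 [ 0.47555901 -0.23992341  0.18568056]
0.16 220.57438018194816 337.89243059977764
0.165 219.36607250662206 331.68174706023933
0.17 218.151484262647 325.4387814909475
0.175 216.9305663545083 319.1632815416825
0.18 215.70326917364412 312.85499222517444
0.185 214.46954259172784 306.5136558825667
0.19 213.22933595384228 300.1390121483349
0.222 2032 [ 0.4796 -0.2402  0.2294] [ 0.4623 -0.2649  0.223 ] [ 0.4915 -0.2153  0.2359] ((0.46707186102867126, -0.2401593029499054), 0.02494606375694275)
0.16 312 [ 0.4802 -0.2404  0.1789] [ 0.4716 -0.2555  0.1638] [ 0.4826 -0.2257  0.1928] ((0.4716795086860657, -0.2405657172203064), 0.015003363601863384)
```

Run:
```python
from h import *
import pickle
move_linear([.465,.2325,.25],vel=.3); dwell(.2)
s=observe();print(s['t'],s['tool_pos'],s['force'],Rn.from_quat(s['tcp_rot']).as_matrix()[:,2])
c=capture('wrist'); pickle.dump(c,open('w2.pkl','wb')); w=cloud(c)
save(cv2.resize(c['image'],(768,576)),'w2.png')
for n,lo,hi,R in(('boss',.064,.075,.012),('disc',.053,.063,.03),('collar',.043,.0505,.04)):
    m=(np.hypot(w[...,0]-.5265,w[...,1]-.2325)<R)&(w[...,2]>lo)&(w[...,2]<hi); q=w[m]
    if len(q): print(n,len(q),q.mean(0).round(4),q.min(0).round(4),q.max(0).round(4),cv2.minEnclosingCircle(q[:,:2].astype(np.float32)))
```

```text
7.5083 [0.46514455 0.23191797 0.25010259] [ 0.05351934  0.63473154 -1.91019705] [ 1.28685241e-04 -1.94890751e-05 -9.99999992e-01]
boss 161 [0.5252 0.2339 0.0676] [0.5174 0.2265 0.0641] [0.5326 0.2411 0.0706] ((0.5249497890472412, 0.23396265506744385), 0.007870982401072979)
disc 1680 [0.5264 0.2333 0.057 ] [0.497  0.2033 0.053 ] [0.5561 0.2621 0.0598] ((0.5265842080116272, 0.2324361801147461), 0.03000987507402897)
collar 895 [0.5261 0.2338 0.0479] [0.489  0.1977 0.0431] [0.5618 0.2697 0.0502] ((0.5250337719917297, 0.2337319403886795), 0.037053074687719345)
```

View pics/w2.png

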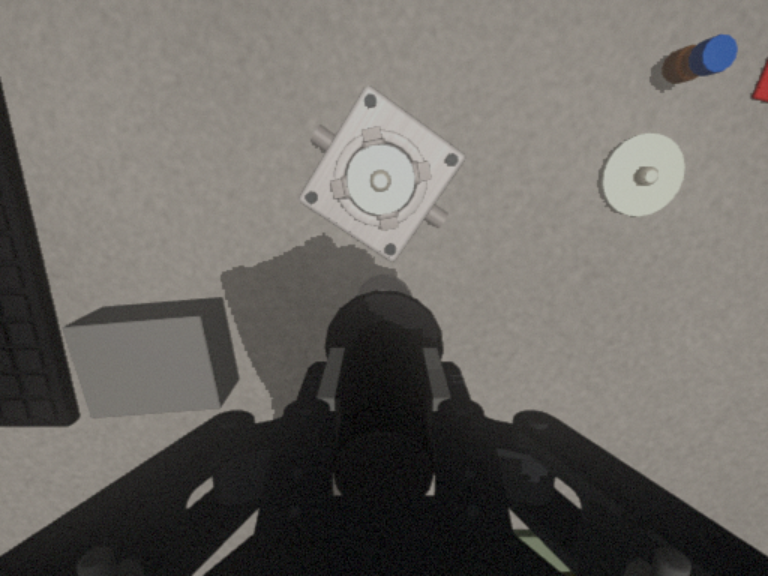

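The wrist view shows the boss at about (380,180), centred on the collar with four clips around it. The tool and nose show at about (384,300). Next I'll hover just above the boss and compare the axes in the same camera.

Run:
```python
from h import *
import pickle
t=np.array([.5264,.2338,.165])
move_linear([*t[:2],.25],vel=.2); move_linear(t,vel=.1); dwell(.2)
s=observe();print(s['t'],s['tool_pos'],s['force'])
o={n:capture(n) for n in('scene','wrist')}; pickle.dump(o,open('h.pkl','wb'))
for n,c in o.items():
    w=cloud(c)
    for k,lo,hi,R in(('nose',.085,.13,.02),('flange',.136,.152,.03),('boss',.062,.075,.012),('coll',.043,.0505,.04)):
        m=(np.hypot(w[...,0]-.5265,w[...,1]-.2335)<R)&(w[...,2]>lo)&(w[...,2]<hi); q=w[m]
        if len(q)>2: print(n,k,len(q),q.mean(0).round(4),q.min(0).round(4),q.max(0).round(4),cv2.minEnclosingCircle(q[:,:2].astype(np.float32)))
c=o['scene'];p=c['world_to_cam']@np.array([*t[:2],.09,1]);u=int(c['cx']-c['fx']*p[0]/p[2]);v=int(c['cy']+c['fy']*p[1]/p[2])
save(np.hstack([cv2.resize(c['image'][v-40:v+40,u-30:u+30],(390,520)),cv2.resize(o['wrist']['image'][120:280,180:300],(390,520))]),'h.png')
```

```text
9.2167 [0.52650475 0.23388412 0.16538254] [-0.14710945 -0.41356679 -1.76267159]
scene nose 101 [0.5329 0.2303 0.1041] [0.5115 0.2169 0.0854] [0.5451 0.2484 0.124 ] ((0.5288618803024292, 0.23389732837677002), 0.01762317679822445)
scene flange 107 [0.534  0.2308 0.1453] [0.5057 0.2103 0.1388] [0.5527 0.2594 0.1517] ((0.527579665184021, 0.23558801412582397), 0.02664805017411709)
scene boss 10 [0.5284 0.2331 0.0654] [0.5224 0.2273 0.0624] [0.5345 0.2413 0.0724] ((0.5266610980033875, 0.23389866948127747), 0.007963612675666809)
scene coll 87 [0.5421 0.2291 0.0468] [0.4955 0.194  0.0431] [0.566  0.2698 0.0505] ((0.5283415913581848, 0.2318822741508484), 0.0381382517516613)
wrist nose 268 [0.5387 0.2335 0.097 ] [0.5305 0.2186 0.0851] [0.5411 0.2472 0.1098] ((0.5315729379653931, 0.2329159528017044), 0.01441301591694355)
wrist flange 2019 [0.5379 0.2337 0.1456] [0.5209 0.2089 0.1401] [0.5498 0.258  0.1519] ((0.5261674523353577, 0.23350773751735687), 0.024703141301870346)
wrist coll 868 [0.5425 0.2337 0.0478] [0.5066 0.1977 0.043 ] [0.5636 0.2726 0.0505] ((0.5281213521957397, 0.2345493882894516), 0.03837895393371582)
```

View pics/h.png

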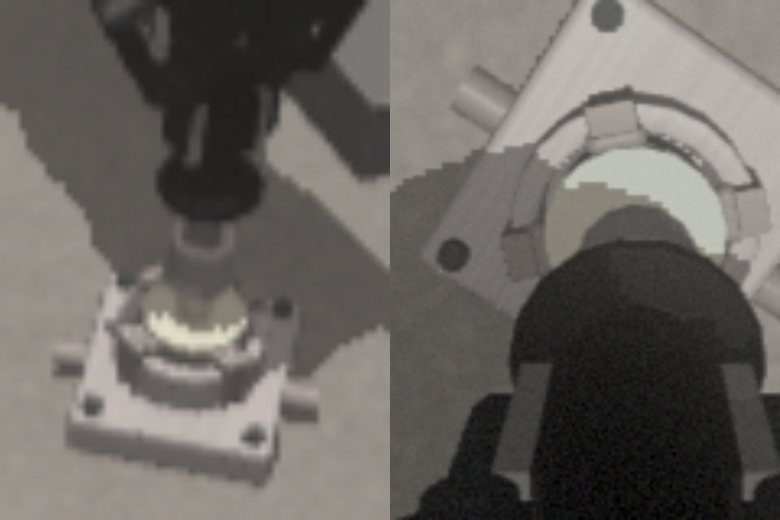

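The nose is centred over the boss to within about 1 mm in both views. I'll lower it in small force-checked steps until it touches.

Run:
```python
from h import *
f0=np.mean([(dwell(.02),observe()['force'])[1] for _ in range(8)],0); print(f0)
np.save('f0.npy',f0)
z=.165
while z>.130:
    z-= .001 if z>.147 else .0004
    move_linear([.5264,.2338,z],vel=.02); s=observe(); d=s['force']-f0
    if z<.155: print(round(z,4),round(s['tool_pos'][2],5),d.round(2),round(s['t'],2))
    if d[2]>2 or np.hypot(*d[:2])>3: break
dwell(.2); s=observe(); print(s['t'],s['tool_pos'],(s['force']-f0).round(2))
```

```text
[-0.19282229  0.16304276 -1.87483274]
0.154 0.15394 [-0.57 -0.14  0.64] 12.2
0.153 0.15295 [ 0.7  -1.18  0.05] 12.45
0.152 0.15195 [-0.17 -0.59  0.26] 12.7
0.151 0.15094 [ 0.09  0.   -0.39] 12.95
0.15 0.14995 [ 0.07 -0.1  -0.16] 13.2
0.149 0.14894 [0.47 0.19 0.68] 13.45
0.148 0.14793 [ 0.86  1.05 -0.64] 13.7
0.147 0.14694 [0.33 0.58 0.31] 13.95
0.1466 0.14659 [ 0.19  0.21 -0.16] 14.2
0.1462 0.14617 [ 0.28 -0.03  0.18] 14.45
0.1458 0.14579 [ 0.02 -0.04  0.35] 14.7
0.1454 0.14537 [-0.14 -0.18  0.33] 14.95
0.145 0.14498 [ 0.24 -0.01 -0.31] 15.2
0.1446 0.1446 [-0.06 -1.7  -0.26] 15.45
0.1442 0.1442 [-0.04  0.4  -0.01] 15.7
0.1438 0.14379 [-0.06 -0.79 -0.24] 15.95
0.1434 0.1434 [ 0.7  -0.2   0.34] 16.2
0.143 0.14297 [ 1.27 -0.24  0.13] 16.45
0.1426 0.1426 [ 1.16  0.11 -0.08] 16.7
0.1422 0.14223 [ 0.6  -0.24  2.07] 16.95
17.15 [0.52642931 0.23378627 0.1422061 ] [ 0.08 -1.06  1.17]
```

Contact came at TCP z = 0.1422, against a predicted 0.1415, so the boss is inside the nose. Now I'll press in small steps.

Run:
```python
from h import *
f0=np.load('f0.npy'); z=.1422; pk=0
F=lambda: np.mean([observe()['force'],(dwell(.01),observe()['force'])[1],(dwell(.01),observe()['force'])[1]],0)-f0
while z>.1335:
    z-=.0003
    move_linear([.5264,.2338,z],vel=.02); d=F(); s=observe()
    print(round(z,4),round(s['tool_pos'][2],5),d.round(2),round(s['t'],2)); pk=max(pk,d[2])
    if d[2]>16.5: print('HIGH'); break
    if np.hypot(*d[:2])>6: print('side');break
    if pk>4 and d[2]<1.5: print('SNAP?',pk); break
s=observe(); print(s['t'],s['tool_pos'],s['grip_width'])
```

```text
0.1419 0.14191 [ 0.56 -0.14  2.4 ] 17.42
0.1416 0.14162 [ 0.19 -0.27  2.01] 17.68
0.1413 0.14128 [ 0.28 -0.25  3.25] 17.95
0.141 0.14102 [0.55 0.18 4.05] 18.22
0.1407 0.14071 [-0.37  0.12  4.36] 18.48
0.1404 0.14042 [ 0.63 -0.25  5.11] 18.75
0.1401 0.1401 [ 0.4  -0.6   5.71] 19.02
0.1398 0.13982 [0.65 0.12 5.91] 19.28
0.1395 0.13954 [ 0.64 -0.06  6.05] 19.55
0.1392 0.13927 [0.23 0.02 6.99] 19.82
0.1389 0.13891 [ 0.77 -0.07  6.62] 20.08
0.1386 0.13861 [0.28 0.01 6.48] 20.35
0.1383 0.13827 [0.16 0.27 5.74] 20.62
0.138 0.13792 [0.76 0.1  4.93] 20.88
0.1377 0.13761 [0.25 0.53 4.43] 21.15
0.1374 0.13725 [0.68 0.41 2.33] 21.42
0.1371 0.13693 [ 0.06 -0.05  0.05] 21.68
SNAP? 6.988288079205997
21.6833 [0.52628747 0.23372071 0.13692791] 0.02382636696612184
```

Run:
```python
from h import *
import pickle
f0=np.load('f0.npy'); z=.1371
while z>.1351:
    z-=.0004; move_linear([.5264,.2338,z],vel=.02); s=observe(); d=s['force']-f0; print(round(z,4),d.round(2))
    if d[2]>3: break
dwell(.25)
move_linear([.5264,.2338,.17],vel=.05)
s=observe();print(s['t'],s['force'])
move_linear([.5264,.2338,.25],vel=.15); move_linear([.465,.2338,.25],vel=.2); dwell(.1)
o={n:capture(n) for n in('scene','wrist')}; pickle.dump(o,open('c.pkl','wb'))
for n,c in o.items():
    w=cloud(c)
    m=(np.abs(np.hypot(w[...,0]-.5257,w[...,1]-.2336)-.0145)<.0045)&(w[...,2]>.04)&(w[...,2]<.062); q=w[m]
    A=np.c_[q[:,:2]-q[:,:2].mean(0),np.ones(len(q))]; print(n,len(q),np.median(q[:,2]),np.linalg.lstsq(A,q[:,2],rcond=None)[0].round(4))
    m=(np.hypot(w[...,0]-.5257,w[...,1]-.2336)<.012)&(w[...,2]>.054); q=w[m]; print('boss',q.mean(0) if len(q) else 0, q[:,2].max() if len(q) else 0)
    m=(np.abs(np.hypot(w[...,0]-.5257,w[...,1]-.2336)-.034)<.002)&(w[...,2]>.04)&(w[...,2]<.062); print('collar',np.median(w[m][:,2]))
print(observe()['t'])
w=o['wrist']['image']; save(cv2.resize(w[60:180,190:320],(780,720))[:600],'c.png')
```

```text
0.1367 [-0.27  0.82  0.07]
0.1363 [ 0.03 -0.28 -1.08]
0.1359 [-0.05 -0.1   0.19]
0.1355 [ 0.18 -0.18  0.79]
0.1351 [ 0.45  0.03 -0.1 ]
24.0333 [-0.43044722  0.49229894 -1.55762478]
scene 50 0.04715622258927432 [0.0132 0.0105 0.0475]
boss [0.52005039 0.23220268 0.48197338] 0.5866194756845381
collar 0.04819618705032391
wrist 617 0.0481756976644519 [ 0.0008 -0.0044  0.0482]
boss [0.52518295 0.23386678 0.0583067 ] 0.06105029360320957
collar 0.0484345758749018
25.375
```

View pics/c.png

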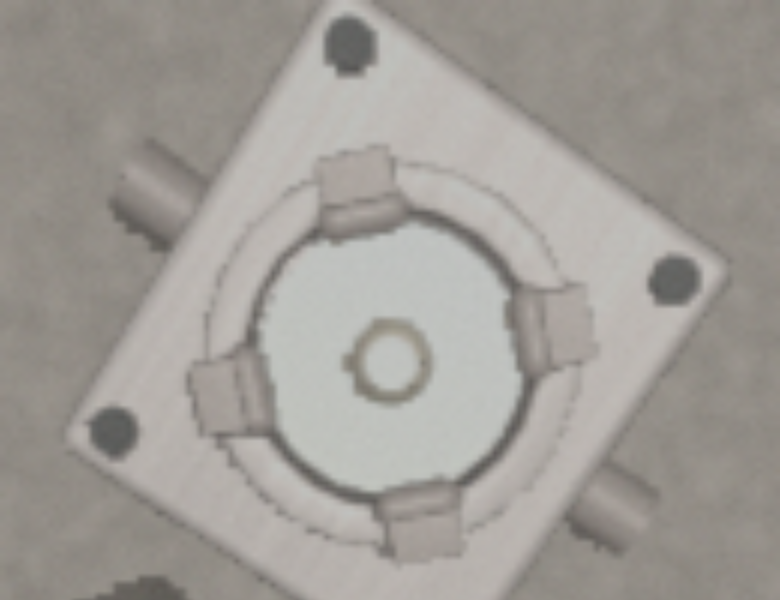

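The cover is home: its face is at 0.0482 and the collar at 0.0484. It is level, and all four hooks lie over its rim. Next I'll check the stand rim centre, then go back to above the stand.

Run:
```python
from h import *
import pickle
o=pickle.load(open('l.pkl','rb'))
for n in o:
    w=cloud(o[n]); r=np.hypot(w[...,0]-.468,w[...,1]+.241)
    q=w[(r<.032)&(w[...,2]>.080)&(w[...,2]<.09)]; print(n,len(q),np.median(q[:,2]),cv2.minEnclosingCircle(q[:,:2].astype(np.float32)))
move_linear([.465,-.2408,.25],vel=.3); move_linear([.4688,-.2408,.185],vel=.12); dwell(.1)
s=observe(); print(s['t'],s['tool_pos'],s['force'])
np.save('f1.npy',np.mean([(dwell(.02),observe()['force'])[1] for _ in range(5)],0))
for n in('scene','wrist'):
    c=capture(n); w=cloud(c); r=np.hypot(w[...,0]-.468,w[...,1]+.241)
    for k,lo,hi in(('rim',.080,.09),('nose',.103,.15),('flange',.155,.175)):
        q=w[(r<.032)&(w[...,2]>lo)&(w[...,2]<hi)]; 
        if len(q)>2: print(n,k,len(q),q.mean(0).round(4),q.min(0).round(4),q.max(0).round(4),cv2.minEnclosingCircle(q[:,:2].astype(np.float32)))
```

```text
scene 117 0.08393278287579764 ((0.4675978720188141, -0.24200062453746796), 0.028753286227583885)
wrist 658 0.0853435658235826 ((0.46735748648643494, -0.24107560515403748), 0.026891710236668587)
27.9 [ 0.46910272 -0.24087924  0.18578163] [-1.02501939  0.01589316 -2.43930445]
scene rim 89 [ 0.4775 -0.2411  0.0842] [ 0.4486 -0.266   0.0802] [ 0.4983 -0.214   0.0891] ((0.4699099659919739, -0.2392086684703827), 0.028859300538897514)
scene nose 119 [ 0.4757 -0.2406  0.1224] [ 0.457  -0.2555  0.1034] [ 0.4871 -0.2247  0.1458] ((0.47027137875556946, -0.2387046068906784), 0.0172940231859684)
scene flange 130 [ 0.4767 -0.2404  0.1657] [ 0.4515 -0.2639  0.1581] [ 0.4938 -0.2162  0.1748] ((0.4712027311325073, -0.2400897741317749), 0.02511296421289444)
wrist rim 818 [ 0.4803 -0.2409  0.0851] [ 0.4599 -0.2676  0.0801] [ 0.4941 -0.2143  0.0872] ((0.4674215316772461, -0.240873783826828), 0.02697688713669777)
wrist nose 288 [ 0.4812 -0.2412  0.1164] [ 0.4728 -0.2561  0.1031] [ 0.4835 -0.2266  0.1302] ((0.47297656536102295, -0.2413305938243866), 0.01483982428908348)
wrist flange 2089 [ 0.4803 -0.241   0.1661] [ 0.4633 -0.2658  0.1607] [ 0.4923 -0.2161  0.1749] ((0.46760469675064087, -0.24097932875156403), 0.024998201057314873)
```

The rim is at (0.4674, -0.2409) and the flange at (0.4676, -0.2410) in the same camera, so they line up. I'll lower the tool.

Run:
```python
from h import *
f0=np.load('f1.npy'); z=.185
while z>.1085:
    z-= .005 if z>.122 else (.001 if z>.1145 else .0003)
    move_linear([.4686,-.2407,z],vel=.03); s=observe(); d=s['force']-f0
    if z<.116: print(round(z,4),round(s['tool_pos'][2],4),d.round(2))
    if np.hypot(*d[:2])>5 or d[2]>2.2:
        dwell(.05); d=observe()['force']-f0
        if np.hypot(*d[:2])>4 or d[2]>2: print('contact',z,d); break
print(observe()['t'],observe()['tool_pos'])
```

```text
0.116 0.116 [0.02 0.15 0.15]
0.115 0.115 [0.05 0.12 0.67]
0.114 0.1139 [ 0.03 -0.01  0.29]
0.1137 0.1137 [-0.6   0.16  0.17]
0.1134 0.1134 [-0.54  0.22 -0.03]
0.1131 0.1131 [ 0.18 -0.21  0.11]
0.1128 0.1128 [-1.46 -0.62  0.42]
0.1125 0.1125 [ 0.82 -0.14 -0.17]
0.1122 0.1122 [ 0.55 -0.27 -0.21]
0.1119 0.1119 [-0.13 -0.09 -0.07]
0.1116 0.1116 [-0.6   0.53  0.36]
0.1113 0.1114 [-0.31 -0.21  2.12]
0.111 0.1113 [-2.18 -0.67  7.94]
contact 0.11099999999999999 [-1.67681756 -0.58607634  7.86314489]
36.25 [ 0.46863384 -0.2407805   0.11128135]
```

Run:
```python
from h import *
import pickle
move_linear([.4686,-.2407,.1113],vel=.02)
command_gripper(.085); print(observe()['t'],observe()['force'])
move_linear([.4686,-.2407,.20],vel=.12); move_linear([.4686,-.2407,.30],vel=.2); dwell(.1)
o={n:capture(n) for n in('scene','wrist')}
for n,c in o.items():
    w=cloud(c); r=np.hypot(w[...,0]-.468,w[...,1]+.241)
    for k,lo,hi in(('top',.158,.172),('flange',.0885,.096),('rim',.078,.087)):
        q=w[(r<.032)&(w[...,2]>lo)&(w[...,2]<hi)]
        if len(q)>2: print(n,k,len(q),np.median(q[:,2]).round(4),cv2.minEnclosingCircle(q[:,:2].astype(np.float32)))
save(cv2.resize(o['scene']['image'],(768,576)),'f.png'); print(observe()['t'],observe()['force'])
```

```text
37.1167 [ 0.31952879 -0.49717565 -0.35546828]
scene top 58 0.1644 ((0.46870797872543335, -0.24119681119918823), 0.014700872823596)
scene flange 94 0.0918 ((0.4683845341205597, -0.24098247289657593), 0.025536805391311646)
scene rim 53 0.0837 ((0.4742250144481659, -0.24123144149780273), 0.025429459288716316)
wrist top 524 0.1654 ((0.46752530336380005, -0.24106046557426453), 0.013011856935918331)
wrist flange 632 0.0916 ((0.46728071570396423, -0.24134401977062225), 0.024974901229143143)
wrist rim 155 0.085 ((0.46742844581604004, -0.24110805988311768), 0.026948193088173866)
38.8583 [ 0.12005572 -0.35047001 -0.26046736]
```

View pics/f.png

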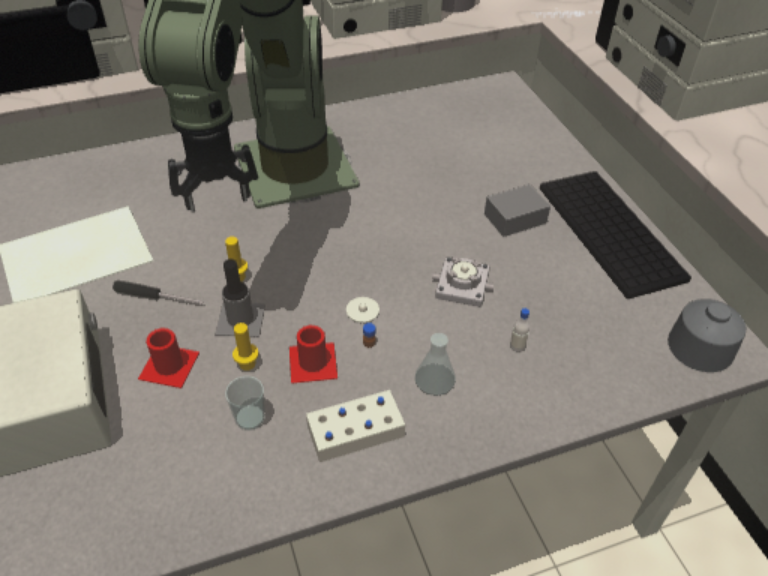

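The tool stands upright in the grey stand at (237,290). The cover is down in the housing at (463,272), nothing else has moved, and the arm is clear. I'll hand the job in.

```bash
python3 -c "
from station import *
sign_off()"
```

```text
the job is handed in; nothing more can be done
```

The cover is clicked home, the tool is back upright in its grey stand and released, and I handed the job in at about 39 s of the 61 s allowed.

- **Pressing:** I set the nose over the boss and lowered it in 0.3 mm steps, reading the force after each step. The highest reading was about 7 N. The resistance vanished after about 5 mm of pressing. I then followed down about 2 mm with no contact, stopping short of the hard seat so the force could not spike.
- **Cover check:** From close by, the cover's face measured 48.2 mm high against 48.4 mm for the collar, tilted by less than 0.005 rad, with all four hooks over its rim. The scene camera put the cover at 47.2 to 47.5 mm. Its slope fit (about 0.015 rad) came from only 50 noisy points.
- **Stand check:** The flange top was at 91.6 mm (expected 91) and the handle top at 165.4 mm (expected 165). The tool's axis was within about 0.5 mm of the rim centre in the wrist camera. The scene camera's rim fit was about 6 mm off in x, because it saw only part of the rim.
- **Set-down:** The flange met the rim with about 8 N on the last step, and I eased off slightly before opening the fingers.
- **Bystanders:** None had visibly moved in the last picture, and the arm was clear of everything. I judged this by eye and did not measure it.

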